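Peel a parts tray off the wedged stack and hold it out

TASK

The top tray of the nested blue parts trays is stuck in the others: take it by its upright finger tab and peel it off, raising the tabbed corner first while the opposite corner still sits in the stack, and leave the rest of the stack standing where it is. Then hold the tray out for the mechanic, about level and open side up, centred over the cardboard mat and a good hand's width (10 cm or more) above it. Finish while still holding it there, still, and do not disturb the other things on the bench.

Things in the scene. Friction and masses are not known exactly. Their poses are not given: they have to be found in the camera images.
- tray_tab (a point): Centre of the top tray's finger tab: an upright blue plate 8 mm thick, 30 mm long, 32 mm tall, standing on the rim at one corner (its foot is level with the rim). It lies at (77, 54) mm in the tray's x, y from the tray's middle; its 30 mm length runs along that diagonal (0.611 rad from x towards y), so pinch it across the 8 mm, square to the diagonal. Axes as tray_mid.
- tray_mid (a point): Middle of the top tray, 20 mm above its underside, 86 mm above the bench when nested. Blue plastic, 0.11 to 0.22 kg, open on top, 40 mm high, 172 x 122 mm over its 6 mm rim lip, tapering to 140 x 90 mm below. Axes: x along the long side, y along the short side, z up out of the open side.
- tray_far (a point): Underside of the top tray at the corner diagonally opposite the tab, at (-66, -42, -20) mm from the tray's middle. When nested it is 66 mm above the bench.
- stack: The other three blue trays, nested, loose on the bench, 0.6 kg, 84 mm tall, no tab; may face any way. Origin: centre of the underside, axes as the nested top tray. The top tray sits 18 mm deep in it with 3 mm play, rims 22 mm apart; spring nibs near the corners cling to it with 2 to 5 N in all over the first 5 mm of lift.
- mat: Plain brown cardboard mat, 200 x 160 x 4 mm, fixed flat on the bench; origin at the centre of its underside. It and the stack may be on either side.
- spray: Spray can, 66 mm across, 150 mm tall; a bystander, not to be disturbed.
- driver: Screwdriver 180 mm long, lying flat; a bystander, not to be disturbed.
- wrench: Open-ended wrench 180 mm long, lying flat; a bystander, not to be disturbed.
- jar: Amber glass jar, 70 mm across, 80 mm tall; a bystander, not to be disturbed.
There are look-alikes about, which are no part of the job. What is shaped like the part that bears tray_tab but orange or red is not meant.

How it is judged:
By the outcome, as a careful person would: the job done as asked, in the order asked, and still so for the second after the job is handed in, while the arm keeps its last pose, push and grip.
It also fails if it takes over 40 s, if anything falls off the work surface, if the arm or the gripper's body presses on something with over 40 N, if the wrist force passes 120 N, or if a joint passes its speed limit or range.

ROBOT

A 6-joint arm with a two-finger parallel gripper is mounted at the origin on the work surface. World frame = base frame: x ahead of the robot, y to its left, z up, the work surface at z = 0. Lengths are in m, angles in degrees, forces in N, time in s.
With the tool pointing down it reaches from about 0.4 to 0.825 m from the base axis. Payload 7 kg.
Tool frame: the origin (TCP) lies midway between the tips of the shut fingers; the grasp point (between the pads) lies 19 mm behind it (ctrl.hold_point_z is the distance from the TCP to the grasp point, in m); z points along the fingers, x is the direction in which the jaws open and shut, and the axes are right-handed (so a half turn about z gives the same grasp; the last joint's range is limited). The gripper opens to 88 mm and grips with 3 to 60 N. Pads are 19 mm wide; open, the fingers measure 130 mm over their backs; the gripper's body (78 mm by 193 mm) begins 47 mm behind the grasp point.
Start: joints at [-59.983, 20.546, 0.682, 0, -70.136, -16.507], TCP at [0.158, -0.656, 0.227] pointing down, gripper open.
Joint ranges: [-176.03, 176.03], [-82.01, 121.73], [-58.28, 71.71], [-173.87, 95.51], [-174.79, -0.11], [-173.66, 173.66]. Speed limits (degrees/s): [136.94, 136.94, 172.46, 180, 180, 180].

INTERFACE

Orientations are given as [roll, pitch, yaw] about the fixed x, y, z axes, in that order (R = Rz(yaw) Ry(pitch) Rx(roll)).
In Python, from plant import ctrl gives the robot as it stands.
- The arm moves only by the tool apply_moves, never from a script. Its argument "motion" is a list of rows, each a list of 2 entries, a list of its own where there are three numbers: the shift along the world's x, y, z in cm, then the turn about the world's z in degrees. In form: [[[tx, ty, tz], roll], ...]. A call has 1 to 10 rows; each row is the pose to reach, as a shift and turn from the pose commanded when the call began; what a row does not reach only later rows make up. A row lasts 1/10 s, in which the tool goes at most 50 mm and 8.59 degrees, less where a joint would pass 70% of its speed; a pose out of reach is approached as far as the arm can. A call with a gripper value outside its range is refused whole. "hand" is the finger opening in cm, from 0 to 8.76, set as the call begins (left out, the last holds). The fingers move at their own pace and stop on an object; the grip force is fixed at half the most. Time passes only in rows, so rows that repeat a pose let the fingers close. It gives the time, the measured TCP pose, the force and the opening at its end, in the units of the state.
- ctrl.get_obs(): the state, without advancing time (a new reading comes with each control period).
- ctrl.snapshot(name): name is "scene" or "top" or "wrist"; returns (picture, depth): 480x640x3 uint8, blue, green, red; 480x640 float32, m along the optical axis (not along the pixel's ray), 0 where there is no reading.
- ctrl.camera_model(name): a dict with "fx", "fy", "cx", "cy" (pixels), "cam_to_world" (4x4, takes a point from camera to world coordinates); the wrist camera has in their place "tool_from_camera" (4x4, takes a point from camera to tool coordinates, whose origin is the TCP and whose axes are the tool frame's). Camera axes: x right, y down, z forward; pixel columns grow to the right and rows downward; lengths in m; the calibration is good to about 2 mm. A picture is of the moment at which its call begins: read the wrist's pose just before it. camera_model takes no time and is no camera call.
- ctrl.close_job(): hands the job in, once; it reports no verdict.
The state is a dict: "clock": time; "joint_pos": joint angles; "qvel": joint speeds; "tau": joint torques, N m; "tool_pos": TCP position; "orientation": TCP orientation; "force": force on the tool from outside, world axes, zero at the start; "moment": the same for the moment, N m; "opening": finger opening in m.
Only numpy, scipy, OpenCV 4.12 (cv2) and the standard library are available. Lean on these libraries where they do the work, as an engineer would, in place of code of your own. Each camera call takes 0.05 s, during which the arm holds its last target.

## Working session

There is one attempt and no reset: what is moved stays moved. The work goes in short steps, Python scripts to look and compute and a tool call to move; the robot and the scene stay as the last step left them, time stands still between calls to the robot, and variables do not carry over. Pictures are saved under pics/ and viewed, and the job is handed in when it is done.

Besides the shell and the picture viewer there is one more tool, called after "Call:" by a JSON object that holds its "name" and its "arguments", one argument or row to a line. apply_moves: Moves the arm, as the interface text tells. Its arguments: {"type":"object","properties":{"motion":{"type":"array"},"hand":{"type":"number"}},"required":["motion"]}

```bash
ls; mkdir -p pics; python3 - <<'E'
from plant import ctrl
import cv2,numpy as np
print(ctrl.get_obs())
for n in ("scene","top","wrist"):
    p,d=ctrl.snapshot(n); cv2.imwrite(f"pics/{n}0.png",p); np.save(f"{n}0.npy",d)
    m=ctrl.camera_model(n); print(n,m)
E
```

```text
pics
{'clock': 0.0, 'joint_pos': array([-5.99834126e+01,  2.05940911e+01,  6.33347681e-01, -1.90085877e-02,
       -7.01362261e+01, -1.65067064e+01]), 'qvel': array([-0.13351979, -0.0872346 , -0.0663242 , -0.1077689 ,  0.04528219,
       -0.01847983]), 'tau': array([-6.14140981e-05, -5.82718313e+01,  2.93056995e+01,  6.99693963e+00,
        6.89837529e-03, -1.31207166e-04]), 'tool_pos': array([ 0.15753755, -0.65585265,  0.22559297]), 'orientation': array([-1.79989578e+02, -9.80504274e-02,  1.03503398e+02]), 'force': array([ 0.33666124,  0.0019699 , -0.09937553]), 'moment': array([-0.00599278,  0.00929134,  0.05895596]), 'opening': 0.08751079300911672}
scene {'fx': 527.9399097229503, 'fy': 527.9399097229503, 'cx': 318.4823755153942, 'cy': 240.7253627234474, 'cam_to_world': array([[-0.5517807 ,  0.53021612, -0.64374601,  1.30043108],
       [ 0.83392767,  0.36015272, -0.41815625,  0.51711874],
       [ 0.01013369, -0.76756816, -0.64088722,  0.90978759],
       [ 0.        ,  0.        ,  0.        ,  1.        ]])}
top {'fx': 609.5617030855191, 'fy': 609.5617030855191, 'cx': 315.209173
[... 161 characters left out ...]
 1.88000223e-04,  2.57592122e-02,
        -1.02453833e-02],
       [-2.57401688e-02, -4.64197893e-02, -9.98590330e-01,
         1.43719779e+00],
       [ 0.00000000e+00,  0.00000000e+00,  0.00000000e+00,
         1.00000000e+00]])}
wrist {'fx': 404.621878054328, 'fy': 404.621878054328, 'cx': 322.60681272446095, 'cy': 244.61430638200753, 'tool_from_camera': array([[ 9.99999699e-01,  6.31540034e-04,  4.51501071e-04,
         5.27432028e-04],
       [-7.27899353e-04,  9.64944270e-01,  2.62453853e-01,
        -7.00372886e-02],
       [-2.69923256e-04, -2.62454103e-01,  9.64944439e-01,
        -1.58568662e-01],
       [ 0.00000000e+00,  0.00000000e+00,  0.00000000e+00,
         1.00000000e+00]])}
```

View pics/scene0.png

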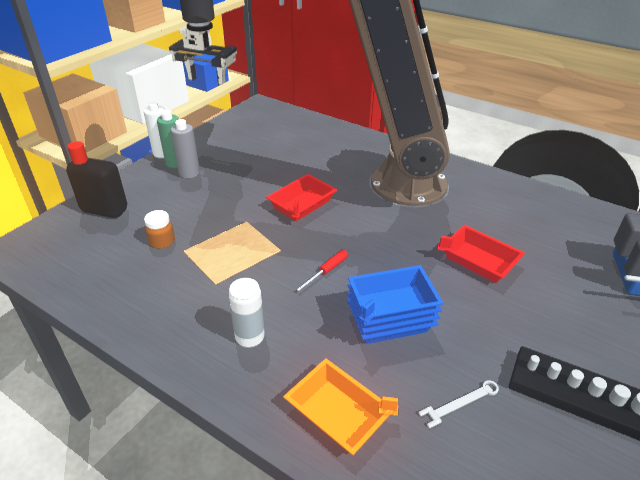

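View pics/top0.png

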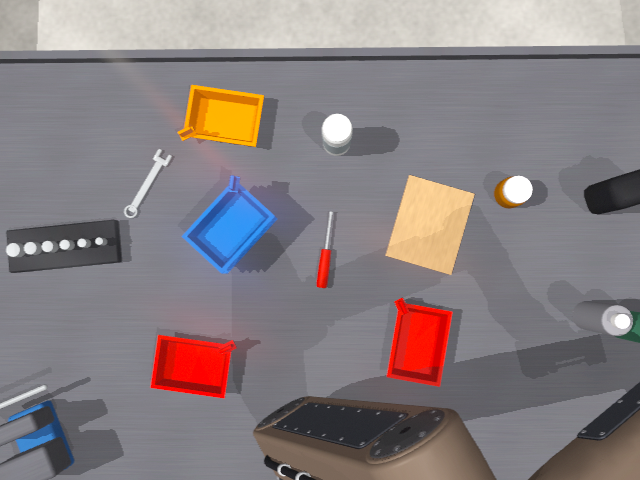

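The only blue trays are the stack at top-view (230,228) / scene (395,303), with its blue tab at top-view (235,184) / scene (368,310). The look-alikes are orange at top (224,116) and red at (191,366) and (420,343), so they are not meant. The mat is at (430,225). Next I'll measure these and check an enlarged crop.

```bash
cat > h.py <<'E'
import numpy as np,cv2
from plant import ctrl
def rays(m,uv,z):
    uv=np.atleast_2d(np.asarray(uv,float)); T=np.array(m["cam_to_world"])
    r=np.c_[(uv[:,0]-m["cx"])/m["fx"],(uv[:,1]-m["cy"])/m["fy"],np.ones(len(uv))]@T[:3,:3].T
    return T[:3,3]+r*((z-T[2,3])/r[:,2])[:,None]
def cloud(m,d,T=None):
    T=np.array(m["cam_to_world"]) if T is None else T
    v,u=np.mgrid[:480,:640]
    P=np.stack([(u-m["cx"])/m["fx"]*d,(v-m["cy"])/m["fy"]*d,d],-1)
    return P@T[:3,:3].T+T[:3,3]
def blue(p):
    h=cv2.cvtColor(p,cv2.COLOR_BGR2HSV); return cv2.inRange(h,(100,120,60),(125,255,255))
E
python3 - <<'E'
from h import *
p=cv2.imread("pics/top0.png"); d=np.load("top0.npy"); m=ctrl.camera_model("top")
P=cloud(m,d); b=blue(p); b[:, :150]=0; b[:,300:]=0;b[300:]=0
Q=P[(b>0)&(d>0)]; print(len(Q),np.percentile(Q[:,2],[1,10,50,90,95,99,99.9]))
rim=Q[(Q[:,2]>.098)&(Q[:,2]<.112)]
r=cv2.minAreaRect(rim[:,:2].astype(np.float32)*1000); print("rim rect",r)
tab=Q[Q[:,2]>.122]; print("tab",len(tab),tab.mean(0),tab.max(0),tab.min(0))
c=cv2.pca if 0 else np.linalg.eigh(np.cov(tab[:,:2].T)); print(c)
h=cv2.cvtColor(p,cv2.COLOR_BGR2HSV); mm=cv2.inRange(h,(8,60,120),(22,180,255)); mm[:,:370]=0;mm[:160]=0;mm[290:]=0;mm[:,480:]=0
uv=np.argwhere(mm)[:,::-1]; X=rays(m,uv,.004); print("mat",cv2.minAreaRect(X[:,:2].astype(np.float32)*1000))
# contour of blue on rim plane
cv2.imwrite("pics/crop1.png",cv2.resize(p[150:300,150:310],None,fx=4,fy=4,interpolation=cv2.INTER_CUBIC))
s=cv2.imread("pics/scene0.png"); cv2.imwrite("pics/crop2.png",cv2.resize(s[250:350,330:460],None,fx=5,fy=5,interpolation=cv2.INTER_CUBIC))
E
```

```text
4603 [0.03570611 0.06548314 0.07219114 0.10657706 0.10843684 0.11326271
 0.14170569]
rim rect ((545.41455078125, 215.47813415527344), (130.07435607910156, 182.29312133789062), 47.60893249511719)
tab 42 [0.63182873 0.20399217 0.13796434] [0.64555108 0.20953172 0.14332472] [0.61859004 0.20038707 0.13165568]
EighResult(eigenvalues=array([4.56470754e-06, 6.78428348e-05]), eigenvectors=array([[-0.10781307, -0.99417118],
       [-0.99417118,  0.10781307]]))
mat ((551.0130615234375, -241.51907348632812), (161.43710327148438, 200.3255615234375), 73.45966339111328)
```

View pics/crop1.png

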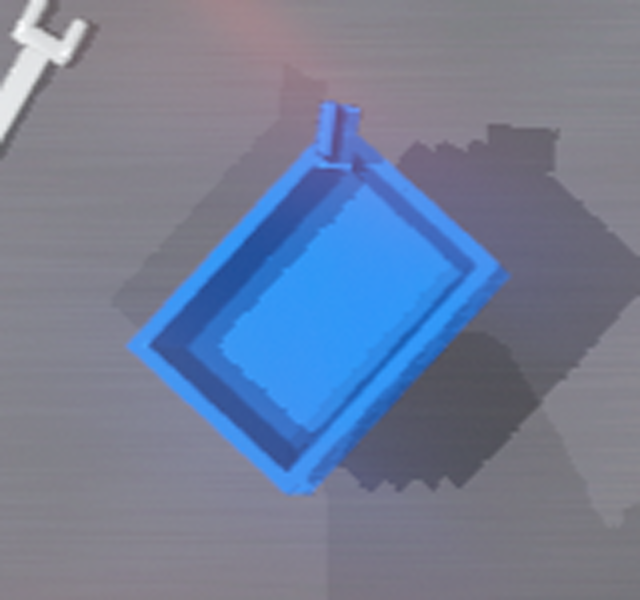

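View pics/crop2.png

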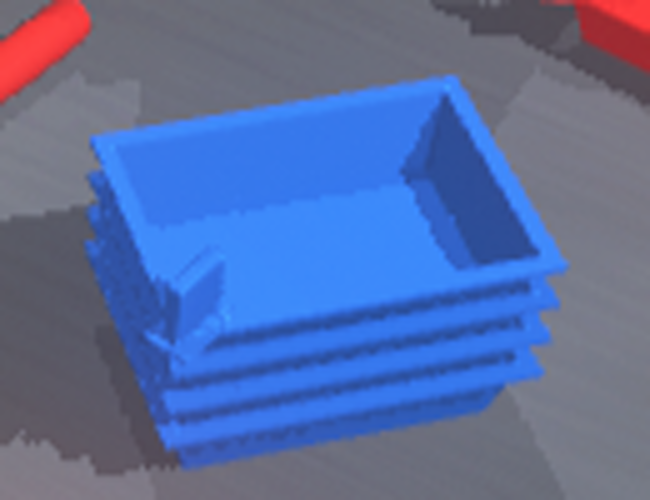

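```bash
python3 - <<'E'
from h import *
p=cv2.imread("pics/top0.png"); m=ctrl.camera_model("top")
L,R,B=np.array([[130,345],[510,275],[300,493]])
for nm,uv,z in [("L",L,.106),("R",R,.106),("B",B,.106)]: print(nm,rays(m,np.array(uv)/4+150-.4,z))
X=rays(m,np.array([L,R])/4+150-.4,.106); print("mid",X.mean(0))
# fit rect to mask contour edges on rim plane: left-top edge and left-bottom edge (visible rim silhouettes)
b=blue(p); b[:,:150]=0;b[:,300:]=0;b[300:]=0
cs=max(cv2.findContours(b,cv2.RETR_EXTERNAL,cv2.CHAIN_APPROX_NONE)[0],key=cv2.contourArea)[:,0]
C=rays(m,cs,.106)[:,:2]*1000
a0=np.radians(-42); mid=X.mean(0)[:2]*1000
for it in range(4):
  q=(C-mid)@np.array([[np.cos(a0),-np.sin(a0)],[np.sin(a0),np.cos(a0)]])
  e={}
  for k,(ax,s,h) in {"yp":(1,1,61),"xm":(0,-1,86),"xp":(0,1,86),"ym":(1,-1,61)}.items():
    sel=(abs(q[:,ax]*s-h)<9)&(abs(q[:,1-ax])<(55 if ax==1 else 35))
    pf=np.polyfit(q[sel,1-ax],q[sel,ax],1); e[k]=(np.degrees(np.arctan(pf[0]))*(1 if ax==1 else -1),pf[1],sel.sum())
  print(np.degrees(a0),{k:np.round(v,2) for k,v in e.items()})
  a0+=np.radians(np.mean([e["yp"][0],e["xm"][0]]))
  loc=np.array([e["xm"][1]+86,e["yp"][1]-61]); R_=np.array([[np.cos(a0),-np.sin(a0)],[np.sin(a0),np.cos(a0)]])
  mid=mid+R_@loc
print("mid",mid,"yaw",np.degrees(a0),"tab",mid+R_@[77,54])
# tab top from pixels
print(rays(m,np.array([[322,102],[357,106],[322,156],[357,160],[340,104]])/4+150-.4,.138))
ms=ctrl.camera_model("scene")
print("scene tab top corners", rays(ms,np.array([[180,290],[170,290],[210,248],[222,258]])/5+[330,250]-np.array([.4,.4]),.138))
E
```

```text
L [[0.51782616 0.31715493 0.106     ]]
R [[0.55618686 0.10782369 0.106     ]]
B [[0.43658024 0.22258568 0.106     ]]
mid [0.53700651 0.21248931 0.106     ]
-42.0 {'yp': array([-0.65, 65.43, 36.  ]), 'xm': array([ 3.000e-02, -8.602e+01,  2.300e+01]), 'xp': array([ 0.51, 84.57, 24.  ]), 'ym': array([ -0.35, -64.33,  37.  ])}
-42.308355145043976 {'yp': array([-0.34, 61.  , 36.  ]), 'xm': array([  0.27, -86.02,  24.  ]), 'xp': array([ 0.99, 84.52, 23.  ]), 'ym': array([-4.000e-02, -6.876e+01,  3.700e+01])}
-42.344106415291115 {'yp': array([-0.3, 61. , 36. ]), 'xm': array([  0.3, -86. ,  24. ]), 'xp': array([ 1.03, 84.53, 23.  ]), 'ym': array([ -0.  , -68.75,  37.  ])}
-42.344119034255584 {'yp': array([-0.3, 61. , 36. ]), 'xm': array([  0.3, -86. ,  24. ]), 'xp': array([ 1.03, 84.53, 23.  ]), 'ym': array([ -0.  , -68.75,  37.  ])}
mid [539.95596187 215.78579667] yaw -42.34411903870959 tab [633.24105494 203.8320771 ]
[[0.64687607 0.20676452 0.138     ]
 [0.64465027 0.18783866 0.138     ]
 [0.617647   0.2065448  0.138     ]
 [0.61543666 0.18763866 0.138     ]
 [0.64576208 0.19702932 0.138     ]]
scene tab top corners [[0.64525047 0.2050281  0.138     ]
 [0.64747282 0.20173717 0.138     ]
 [0.61844921 0.20371011 0.138     ]
 [0.62060097 0.2104099  0.138     ]]
```

Call:
{"name": "apply_moves", "arguments": {
  "motion": [
    [[1,2,1],-1],
    [[3,5.5,1.5],-2],
    [[5.5,10,1.5],-4],
    [[8,14.5,1.5],-6],
    [[10.5,19,1.5],-8],
    [[13,23.5,1.5],-10],
    [[15.5,28,1.5],-12],
    [[18,32.5,1.5],-14],
    [[20.5,37,1.5],-16],
    [[23,41.5,1.5],-18]
  ],
  "hand": 8.76
}}

```text
clock: 1.15
tool_pos: [0.3824, -0.2497, 0.2417]
orientation: [180.0, -0.0, 85.4]
force: [2.1, 0.6, 0.2]
opening: 0.0876
```

Call:
{"name": "apply_moves", "arguments": {
  "motion": [
    [[2.5,4.5,0],0],
    [[5,9,0],-1],
    [[7.5,13.5,0],-1],
    [[10,18,0],-2],
    [[12.5,22.5,0],-2],
    [[15,27,0],-2.8],
    [[17.5,31.5,0],-2.8],
    [[20,36,0],-2.8],
    [[22.5,40.5,0],-2.8],
    [[24,43.5,0],-2.8]
  ]
}}

```text
clock: 2.15
tool_pos: [0.6226, 0.1855, 0.2412]
orientation: [-180.0, 0.0, 82.7]
force: [1.6, 0.2, -0.5]
opening: 0.0877
```

Call:
{"name": "apply_moves", "arguments": {
  "motion": [
    [[0.4,1,0],0],
    [[0.4,1,-2],0],
    [[0.4,1,-4],0],
    [[0.4,1,-6],0],
    [[0.4,1,-6],0]
  ]
}}

```text
clock: 2.65
tool_pos: [0.624, 0.1924, 0.1783]
orientation: [-179.7, 0.2, 82.7]
force: [-0.2, 0.0, -0.5]
opening: 0.0874
```

```bash
cat > w.py <<'E'
import sys
from h import *
from scipy.spatial.transform import Rotation as Ro
o=ctrl.get_obs(); p,d=ctrl.snapshot("wrist"); m=ctrl.camera_model("wrist")
T=np.eye(4); T[:3,:3]=Ro.from_euler("xyz",o["orientation"],degrees=True).as_matrix(); T[:3,3]=o["tool_pos"]
W=T@np.array(m["tool_from_camera"])
print(np.round(o["tool_pos"],4),np.round(o["orientation"],2),np.round(o["force"],2),o["opening"],o["clock"])
cv2.imwrite(f"pics/{sys.argv[1]}.png",p)
Q=cloud(m,d,W); b=(blue(p)>0)&(d>0); q=Q[b]; t=q[(q[:,2]>.125)&(q[:,2]<.15)]
if len(t):
  c=cv2.minAreaRect(t[:,:2].astype(np.float32)*1000); print(len(t),np.median(t,0),c)
E
python3 w.py w1
```

```text
[0.624  0.1924 0.1783] [-1.7972e+02  1.7000e-01  8.2680e+01] [-0.25  0.02 -0.5 ] 0.0873976446439995 2.65
916 [0.63084529 0.20508254 0.13803042] ((632.851318359375, 205.12562561035156), (8.070359230041504, 29.8230037689209), 82.67610931396484)
```

View pics/w1.png

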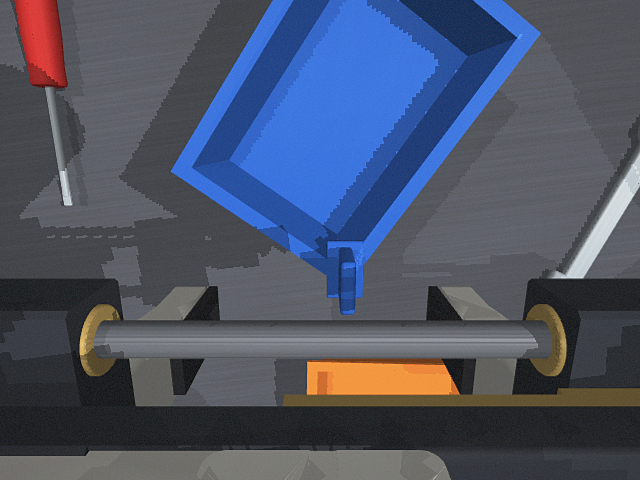

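```bash
cat >> w.py <<'E'
r=q[(np.hypot(q[:,0]-.6325,q[:,1]-.2048)<.03)]
R=np.array([[np.cos(np.radians(-7.3)),np.sin(np.radians(-7.3))],[-np.sin(np.radians(-7.3)),np.cos(np.radians(-7.3))]])
l=(r[:,:2]-[.6325,.2048])@R.T*1000
for a in range(-28,28,4):
    print(a,[ (round(np.median(r[s,2])*1000) if (s:=(abs(l[:,0]-a)<2)&(abs(l[:,1]-c)<1.5)).sum()>2 else None) for c in range(-18,19,3)])
E
python3 w.py w2
```

```text
[0.6251 0.1927 0.1803] [-1.7986e+02  1.2000e-01  8.2700e+01] [-0.12 -0.19  0.15] 0.08733535559682765 2.7
891 [0.63077582 0.20511473 0.13804517] ((632.87060546875, 205.16290283203125), (8.124489784240723, 29.75143051147461), 82.68880462646484)
-28 [None, None, 70, 70, 69, 70, 69, 70, 70, 76, 85, None, None]
-24 [70, 69, 69, 69, 69, 69, 69, 69, 73, 83, 94, 102, 106]
-20 [78, 73, 70, 70, 69, 69, 69, 74, 82, 93, 102, 106, 106]
-16 [92, 86, 78, 77, 73, 106, 107, 105, 94, 106, 106, 106, 106]
-12 [105, 99, 92, 106, 81, 119, 133, 129, 106, 106, 106, 106, 106]
-8 [107, 107, 103, 106, 106, 137, 139, 138, 106, 107, 107, 106, None]
-4 [106, 106, 106, 106, 106, 137, 139, 138, 106, 106, 106, None, None]
0 [106, 106, 107, 107, 106, 137, 138, 138, 107, 107, 106, None, None]
4 [None, None, 106, 106, 107, 136, 138, 138, 106, 107, 106, None, None]
8 [None, None, None, 106, 106, 137, 138, 138, 106, 106, 106, None, None]
12 [None, None, None, 106, 106, 137, 139, 138, 106, 107, 106, None, None]
16 [None, None, None, 106, 107, 107, 138, 138, 106, 107, 106, None, None]
20 [None, None, None, 106, 106, None, None, None, None, 106, None, None, None]
24 [None, None, None, None, None, None, None, None, None, None, None, None, None]
```

Call:
{"name": "apply_moves", "arguments": {
  "motion": [
    [[0.9,1.2,0],0],
    [[0.9,1.2,0],0],
    [[0.9,1.2,0],0]
  ]
}}

```text
clock: 3.05
tool_pos: [0.6355, 0.2059, 0.1824]
orientation: [179.9, -0.0, 82.7]
force: [-0.4, 0.3, 0.0]
opening: 0.0876
```

Call:
{"name": "apply_moves", "arguments": {
  "motion": [
    [[-0.2,0,-3],0],
    [[-0.2,-0.1,-5.5],0],
    [[-0.2,-0.1,-6.5],0],
    [[-0.2,-0.1,-7],0],
    [[-0.2,-0.1,-7],0],
    [[-0.2,-0.1,-7],0]
  ]
}}

```text
clock: 3.65
tool_pos: [0.6337, 0.2047, 0.1128]
orientation: [179.9, -0.0, 82.7]
force: [0.1, -0.5, 0.2]
opening: 0.0873
```

```bash
python3 w.py w3 | head -2
```

```text
[0.6337 0.2047 0.1128] [ 1.7991e+02 -5.0000e-02  8.2720e+01] [ 0.14 -0.49  0.22] 0.08731628991723923 3.65
975 [0.62246235 0.20597077 0.13795656] ((632.9100952148438, 205.25404357910156), (7.914431571960449, 30.33877182006836), 83.3464126586914)
```

View pics/w3.png

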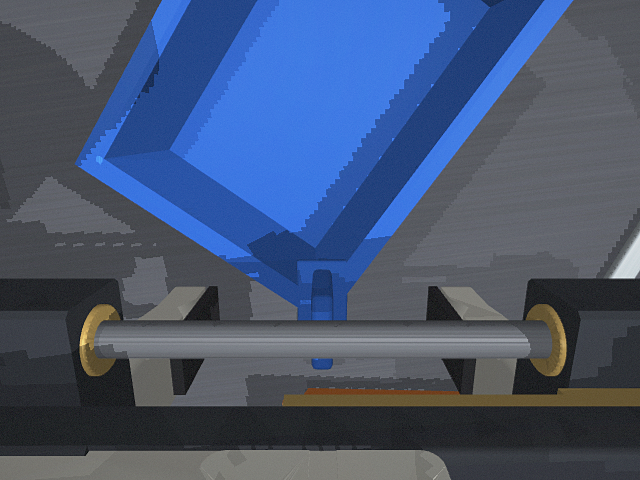

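The tab (322,320) is centred between the open fingers, and the tips are clear of the rim. Closing on it now.

Call:
{"name": "apply_moves", "arguments": {
  "motion": [
    [[0,0.05,0],0],
    [[0,0.05,0],0],
    [[0,0.05,0],0],
    [[0,0.05,0],0],
    [[0,0.05,0],0],
    [[0,0.05,0],0],
    [[0,0.05,0],0],
    [[0,0.05,0],0]
  ],
  "hand": 0
}}

```text
clock: 4.5
tool_pos: [0.6329, 0.2048, 0.1115]
orientation: [-180.0, 0.0, 82.7]
force: [-0.1, -0.1, -0.7]
opening: 0.0292
```

Call:
{"name": "apply_moves", "arguments": {
  "motion": [
    [[0,0,0],0],
    [[0,0,0],0],
    [[0,0,0],0],
    [[0,0,0],0],
    [[0,0,0],0],
    [[0,0,0],0]
  ]
}}

```text
clock: 5.1
tool_pos: [0.6329, 0.2049, 0.1115]
orientation: [-180.0, -0.0, 82.7]
force: [-0.6, 0.1, -0.7]
opening: 0.0078
```

Call:
{"name": "apply_moves", "arguments": {
  "motion": [
    [[-0.03,0,0.1],0],
    [[-0.07,0.01,0.2],0],
    [[-0.1,0.01,0.3],0],
    [[-0.15,0.02,0.4],0],
    [[-0.15,0.02,0.4],0]
  ]
}}

```text
clock: 5.6
tool_pos: [0.6315, 0.2051, 0.1157]
orientation: [180.0, -0.0, 82.7]
force: [2.0, 1.0, -2.7]
opening: 0.008
```

```bash
cat > t.py <<'E'
import sys
from h import *
from scipy.spatial.transform import Rotation as Ro
o=ctrl.get_obs(); p,d=ctrl.snapshot("wrist"); m=ctrl.camera_model("wrist")
T=np.eye(4); T[:3,:3]=Ro.from_euler("xyz",o["orientation"],degrees=True).as_matrix(); T[:3,3]=o["tool_pos"]
W=T@np.array(m["tool_from_camera"])
print(np.round(o["tool_pos"],4),np.round(o["orientation"],2),"F",np.round(o["force"],2),"M",np.round(o["moment"],2),round(o["opening"],4),o["clock"])
cv2.imwrite(f"pics/{sys.argv[1]}.png",p)
Q=cloud(m,d,W); b=(blue(p)>0)&(d>0)
# floor: blue points in tool-relative frame 60..120mm inward of tab on the diagonal
x=T[:3,0]; dg=-T[:3,1] if (-T[:3,1])@W[:3,3]>-9 else 0
rel=Q-o["tool_pos"]; c0=W[:3,3]-o["tool_pos"]; dg=c0-c0@[0,0,1]*np.array([0,0,1]); dg/=np.linalg.norm(dg)
s=rel@dg; l=rel@x
sel=b&(s>.05)&(s<.11)&(abs(l)<.02)
A=np.c_[s[sel],l[sel],np.ones(sel.sum())]; z=Q[sel][:,2]
for _ in range(3):
  k=np.linalg.lstsq(A,z,rcond=None)[0]; g=abs(z-A@k)<.003; A,z=A[g],z[g]
print("n",len(z),"tilt along inward diag deg (neg = tab high)",np.degrees(np.arctan(k[0])).round(2),"side",np.degrees(np.arctan(k[1])).round(2),"floor z at s=.094:",round(k[0]*.094+k[2],4), "floor under far .172", round(k[0]*.172+k[2],4))
E
python3 t.py t1
```

```text
[0.6315 0.2051 0.1157] [ 1.7999e+02 -1.0000e-02  8.2710e+01] F [ 1.97  0.97 -2.67] M [-0.15 -0.6   0.03] 0.008 5.6
n 11066 tilt along inward diag deg (neg = tab high) -1.28 side -0.01 floor z at s=.094: 0.0714 floor under far .172 0.0697
```

View pics/t1.png

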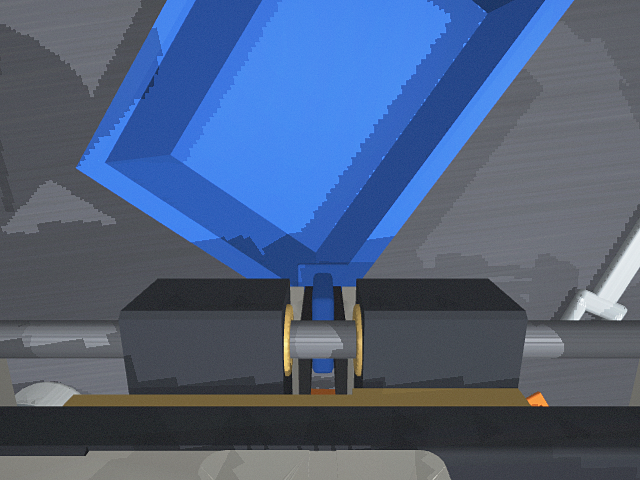

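Call:
{"name": "apply_moves", "arguments": {
  "motion": [
    [[-0.04,0.01,0.1],0],
    [[-0.08,0.01,0.2],0],
    [[-0.11,0.02,0.3],0],
    [[-0.15,0.02,0.4],0],
    [[-0.19,0.02,0.5],0],
    [[-0.22,0.03,0.6],0],
    [[-0.22,0.03,0.6],0]
  ]
}}

```text
clock: 6.35
tool_pos: [0.6292, 0.2055, 0.1219]
orientation: [180.0, -0.0, 82.7]
force: [1.3, 0.9, -1.4]
opening: 0.0082
```

```bash
python3 t.py t2; python3 -c "
from h import *
p,_=ctrl.snapshot('scene');cv2.imwrite('pics/s2.png',cv2.resize(p[200:380,290:500],None,fx=3,fy=3))"
```

```text
[0.6292 0.2055 0.1219] [ 1.7999e+02 -1.0000e-02  8.2710e+01] F [ 1.33  0.85 -1.43] M [ 0.34 -0.42 -0.11] 0.0082 6.35
n 10985 tilt along inward diag deg (neg = tab high) -1.73 side 0.14 floor z at s=.094: 0.0769 floor under far .172 0.0746
```

View pics/s2.png

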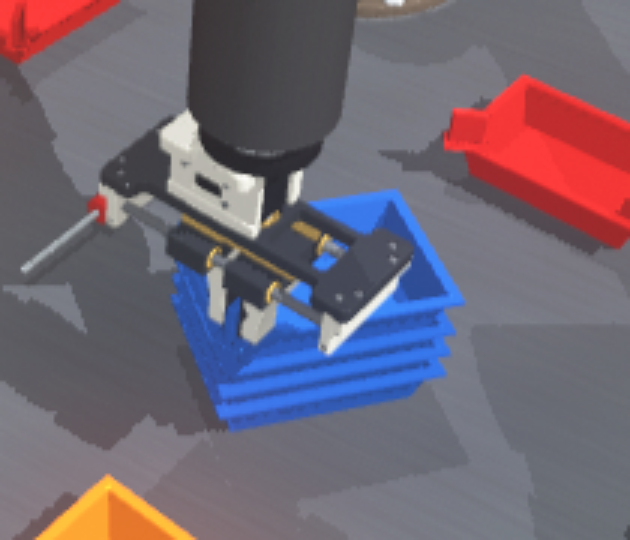

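The far corner came up too: tilt is only 1.7° and it has risen about 5 mm, because the deep pinch is too stiff to swivel. I'll reseat the tray and re-pinch on less of the tab so it can pivot.

Call:
{"name": "apply_moves", "arguments": {
  "motion": [
    [[0.1,-0.01,-0.25],0],
    [[0.2,-0.03,-0.5],0],
    [[0.3,-0.04,-0.75],0],
    [[0.37,-0.05,-1.0],0],
    [[0.37,-0.05,-1.0],0]
  ]
}}

```text
clock: 6.95
tool_pos: [0.633, 0.2046, 0.1113]
orientation: [-180.0, 0.0, 82.7]
force: [-0.5, 0.5, 2.0]
opening: 0.0076
```

```bash
python3 t.py t3
```

```text
[0.633  0.2046 0.1113] [-1.7999e+02  2.0000e-02  8.2710e+01] F [-0.48  0.55  2.04] M [ 0.13  0.19 -0.03] 0.0076 6.95
n 11454 tilt along inward diag deg (neg = tab high) 0.91 side 0.01 floor z at s=.094: 0.0707 floor under far .172 0.0719
```

Call:
{"name": "apply_moves", "arguments": {
  "motion": [
    [[0,0,0],0],
    [[0,0,0],0],
    [[0,0,0],0],
    [[0,0,0],0]
  ],
  "hand": 2.5
}}

```text
clock: 7.4
tool_pos: [0.6329, 0.2048, 0.1114]
orientation: [-180.0, 0.0, 82.7]
force: [-0.2, -0.4, 0.4]
opening: 0.0242
```

```bash
python3 t.py t4;  python3 w.py w4 | sed -n 2p
```

```text
[0.6329 0.2048 0.1114] [-1.7999e+02  1.0000e-02  8.2710e+01] F [-0.19 -0.42  0.4 ] M [-0.04  0.    0.03] 0.0242 7.4
n 11452 tilt along inward diag deg (neg = tab high) 0.95 side 0.01 floor z at s=.094: 0.0708 floor under far .172 0.0721
999 [0.62282564 0.2060159  0.13758297] ((633.383544921875, 205.40469360351562), (7.9425272941589355, 30.348711013793945), 82.570068359375)
```

View pics/t4.png

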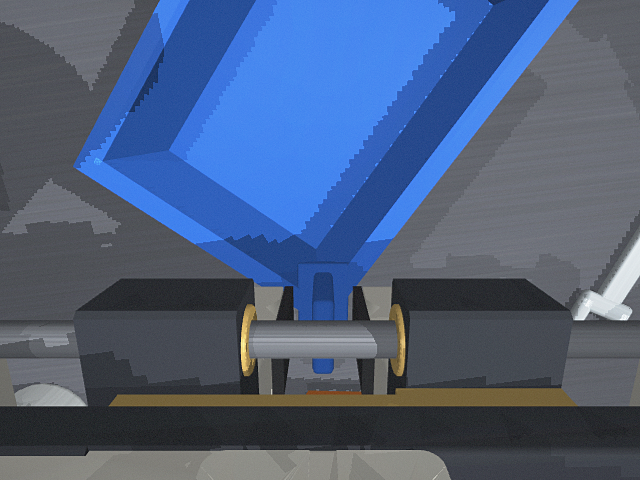

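Call:
{"name": "apply_moves", "arguments": {
  "motion": [
    [[0,0,2],0],
    [[0,0,4.5],0],
    [[-4,0.5,4.5],0],
    [[-8.5,1.1,4.5],0],
    [[-13,1.7,4.5],0],
    [[-17,2.2,4.5],0],
    [[-18.6,2.4,4],0],
    [[-18.6,2.4,2],0],
    [[-18.6,2.4,0.7],0],
    [[-18.6,2.4,0.3],0]
  ]
}}

```text
clock: 8.5
tool_pos: [0.4462, 0.2285, 0.1137]
orientation: [-179.9, 0.1, 82.7]
force: [-0.6, -0.8, 0.0]
opening: 0.025
```

Call:
{"name": "apply_moves", "arguments": {
  "motion": [
    [[0,0,0],0],
    [[0,0,-0.1],0],
    [[0,0,-0.2],0],
    [[0,0,-0.2],0]
  ],
  "hand": 0
}}

```text
clock: 8.9
tool_pos: [0.4472, 0.2289, 0.1128]
orientation: [180.0, -0.0, 82.7]
force: [-0.3, 0.5, -0.0]
opening: 0.0019
```

Call:
{"name": "apply_moves", "arguments": {
  "motion": [
    [[0,0,-0.2],0],
    [[0,0,-0.4],0],
    [[0,0,-0.5],0],
    [[0,0,-0.55],0],
    [[0,0,-0.6],0],
    [[0,0,-0.65],0]
  ]
}}

```text
clock: 9.5
tool_pos: [0.4468, 0.2288, 0.1061]
orientation: [-180.0, 0.0, 82.7]
force: [-2.3, 0.3, 2.3]
opening: 0.0002
```

```bash
python3 -c "
from h import *
p,_=ctrl.snapshot('scene');cv2.imwrite('pics/s3.png',cv2.resize(p[200:380,290:500],None,fx=3,fy=3))
p,_=ctrl.snapshot('wrist');cv2.imwrite('pics/w5.png',p)"
```

```text
(no output)
```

View pics/s3.png

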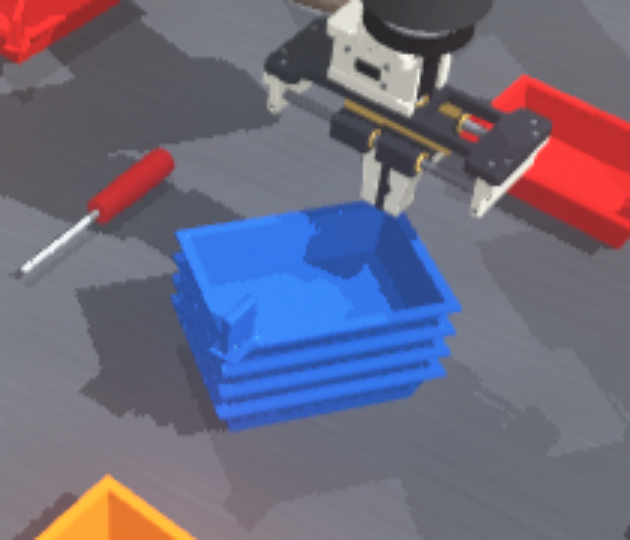

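Call:
{"name": "apply_moves", "arguments": {
  "motion": [
    [[0,0,-0.05],0],
    [[0,0,-0.1],0],
    [[0,0,-0.1],0]
  ]
}}

```text
clock: 9.9
tool_pos: [0.4469, 0.2289, 0.1056]
orientation: [180.0, -0.0, 82.7]
force: [-5.1, -0.7, 7.8]
opening: 0.0007
```

Call:
{"name": "apply_moves", "arguments": {
  "motion": [
    [[0,0,2],0],
    [[0,0,4.6],0],
    [[3,-0.4,5.6],0],
    [[7,-0.9,5.6],0],
    [[11.5,-1.5,5.6],0],
    [[16,-2.1,5.6],0],
    [[18,-2.3,5.6],0],
    [[18.6,-2.4,5.6],0],
    [[18.6,-2.4,5.6],0]
  ],
  "hand": 3
}}

```text
clock: 10.8
tool_pos: [0.6331, 0.2043, 0.16]
orientation: [-179.9, 0.1, 82.6]
force: [-0.9, -0.4, -1.0]
opening: 0.0305
```

```bash
python3 t.py t5; python3 w.py w6 | sed -n 2p; python3 -c "
from h import *
m=ctrl.camera_model('top')
p,d=ctrl.snapshot('top');cv2.imwrite('pics/top2.png',cv2.resize(p[150:300,150:310],None,fx=4,fy=4))"
```

```text
[0.6331 0.2043 0.16  ] [-1.7994e+02  5.0000e-02  8.2640e+01] F [-0.91 -0.36 -1.01] M [-0.04  0.04 -0.03] 0.0305 10.8
n 7316 tilt along inward diag deg (neg = tab high) -0.98 side 0.37 floor z at s=.094: 0.0705 floor under far .172 0.0692
1105 [0.62937029 0.20590008 0.14071664] ((631.774658203125, 205.531005859375), (7.847164154052734, 29.82855224609375), 82.48980712890625)
```

View pics/w6.png

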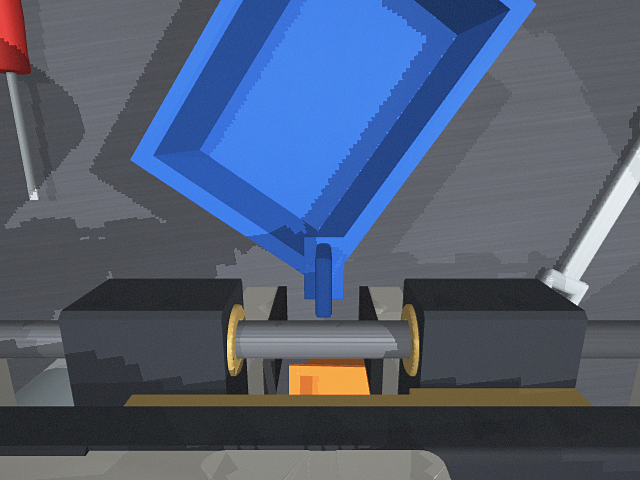

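Call:
{"name": "apply_moves", "arguments": {
  "motion": [
    [[1.3,0,0],0],
    [[1.3,0,-1.5],0],
    [[1.3,0,-3],0],
    [[1.3,0,-3],0]
  ]
}}

```text
clock: 11.35
tool_pos: [0.6439, 0.2042, 0.1277]
orientation: [-179.7, 0.1, 82.7]
force: [0.2, 0.3, -0.3]
opening: 0.0305
```

Call:
{"name": "apply_moves", "arguments": {
  "motion": [
    [[0,0,0],0],
    [[0,0,0],0],
    [[0,0,0],0],
    [[0,0,0],0],
    [[0,0,0],0],
    [[0,0,0],0]
  ],
  "hand": 0
}}

```text
clock: 11.95
tool_pos: [0.6461, 0.2049, 0.1315]
orientation: [180.0, -0.0, 82.7]
force: [0.3, 0.2, 3.1]
opening: 0.0073
```

```bash
python3 t.py t6
```

```text
[0.6461 0.2049 0.1315] [ 1.7996e+02 -2.0000e-02  8.2710e+01] F [0.29 0.17 3.05] M [-0.09  0.1   0.04] 0.0073 11.95
n 9322 tilt along inward diag deg (neg = tab high) -1.01 side 0.09 floor z at s=.094: 0.0707 floor under far .172 0.0693
```

View pics/t6.png

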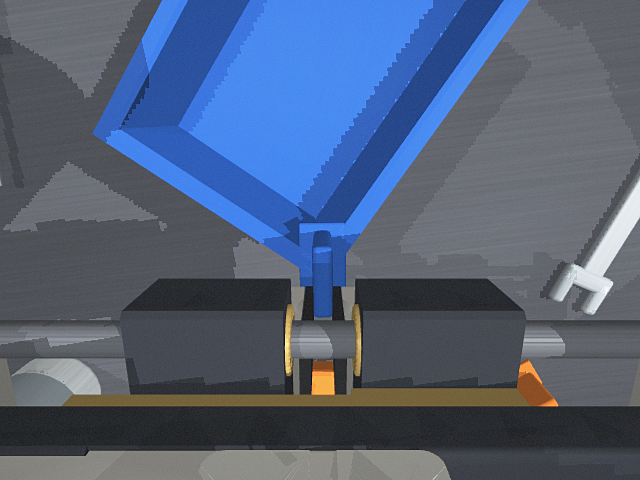

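Call:
{"name": "apply_moves", "arguments": {
  "motion": [
    [[-0.04,0.01,0.1],0],
    [[-0.08,0.01,0.2],0],
    [[-0.12,0.02,0.3],0],
    [[-0.16,0.02,0.4],0],
    [[-0.2,0.02,0.5],0]
  ]
}}

```text
clock: 12.5
tool_pos: [0.644, 0.2051, 0.1362]
orientation: [180.0, -0.0, 82.7]
force: [2.8, 0.5, 0.5]
opening: 0.0073
```

```bash
python3 t.py t7
```

```text
[0.644  0.2051 0.1362] [ 1.7999e+02 -1.0000e-02  8.2710e+01] F [2.76 0.49 0.47] M [-0.11 -0.76  0.02] 0.0073 12.5
n 9178 tilt along inward diag deg (neg = tab high) -2.53 side -0.15 floor z at s=.094: 0.0727 floor under far .172 0.0693
```

Call:
{"name": "apply_moves", "arguments": {
  "motion": [
    [[-0.04,0.0,0.12],0],
    [[-0.08,0.01,0.25],0],
    [[-0.12,0.02,0.37],0],
    [[-0.16,0.02,0.5],0],
    [[-0.2,0.02,0.6],0],
    [[-0.24,0.03,0.7],0]
  ]
}}

```text
clock: 13.15
tool_pos: [0.6413, 0.2053, 0.143]
orientation: [-180.0, 0.0, 82.7]
force: [0.6, 0.1, -2.7]
opening: 0.0073
```

```bash
python3 t.py t8
```

```text
[0.6413 0.2053 0.143 ] [-1.7998e+02  1.0000e-02  8.2710e+01] F [ 0.63  0.14 -2.73] M [-0.07 -0.45  0.02] 0.0073 13.15
n 8920 tilt along inward diag deg (neg = tab high) -4.82 side -0.16 floor z at s=.094: 0.0758 floor under far .172 0.0692
```

Call:
{"name": "apply_moves", "arguments": {
  "motion": [
    [[-0.05,0.0,0.12],0],
    [[-0.1,0.01,0.25],0],
    [[-0.14,0.02,0.37],0],
    [[-0.18,0.02,0.5],0],
    [[-0.22,0.02,0.6],0]
  ]
}}

```text
clock: 13.7
tool_pos: [0.639, 0.2055, 0.149]
orientation: [-180.0, 0.0, 82.7]
force: [0.0, 0.4, -1.9]
opening: 0.0073
```

```bash
python3 t.py t9;  python3 -c "
from h import *
p,_=ctrl.snapshot('scene');cv2.imwrite('pics/s4.png',cv2.resize(p[200:380,290:500],None,fx=3,fy=3))"
```

```text
[0.639  0.2055 0.149 ] [-1.7997e+02  1.0000e-02  8.2710e+01] F [ 0.05  0.36 -1.93] M [-0.01 -0.05  0.04] 0.0073 13.7
n 8673 tilt along inward diag deg (neg = tab high) -6.88 side -0.52 floor z at s=.094: 0.0783 floor under far .172 0.0689
```

View pics/s4.png

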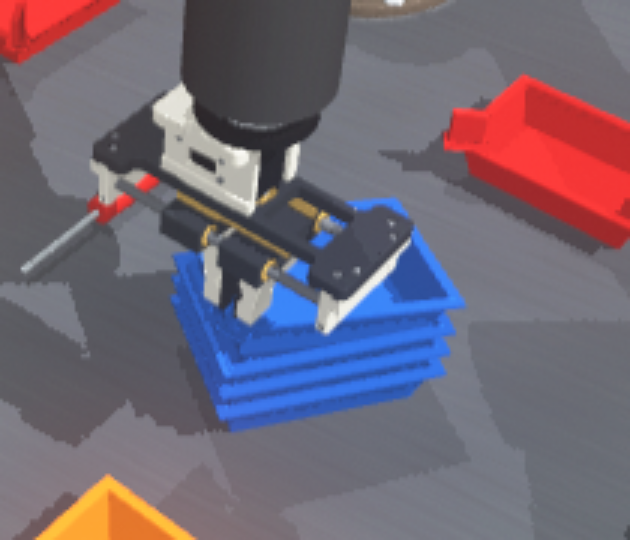

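Call:
{"name": "apply_moves", "arguments": {
  "motion": [
    [[0,0,0.2],0],
    [[0,0,0.4],0],
    [[0,0,0.6],0],
    [[0,0,0.8],0],
    [[0,0,1.0],0]
  ]
}}

```text
clock: 14.3
tool_pos: [0.6395, 0.2056, 0.1594]
orientation: [180.0, -0.0, 82.7]
force: [-0.3, -0.3, -2.6]
opening: 0.0077
```

```bash
python3 t.py t10
```

```text
[0.6395 0.2056 0.1594] [ 1.7998e+02 -1.0000e-02  8.2710e+01] F [-0.27 -0.29 -2.63] M [-0.06 -0.22  0.01] 0.0077 14.3
n 8672 tilt along inward diag deg (neg = tab high) -6.83 side -0.05 floor z at s=.094: 0.0888 floor under far .172 0.0795
```

Call:
{"name": "apply_moves", "arguments": {
  "motion": [
    [[0,0,0.6],0],
    [[0,0,1.6],0],
    [[0,0,3],0],
    [[0,0,4.5],0],
    [[0,0,6],0],
    [[0,0,7.5],0],
    [[0,0,9],0],
    [[0,0,10.5],0],
    [[0,0,11.5],0],
    [[0,0,12],0]
  ]
}}

```text
clock: 15.35
tool_pos: [0.6397, 0.2057, 0.2811]
orientation: [179.9, -0.1, 82.7]
force: [-0.1, 0.3, -1.9]
opening: 0.0075
```

```bash
python3 t.py t11;  python3 -c "
from h import *
p,_=ctrl.snapshot('scene');cv2.imwrite('pics/s5.png',p)"
```

```text
[0.6397 0.2057 0.2811] [ 1.7989e+02 -8.0000e-02  8.2710e+01] F [-0.14  0.34 -1.89] M [-0.07 -0.18  0.03] 0.0075 15.35
n 8706 tilt along inward diag deg (neg = tab high) -6.73 side -0.1 floor z at s=.094: 0.2106 floor under far .172 0.2014
```

View pics/s5.png

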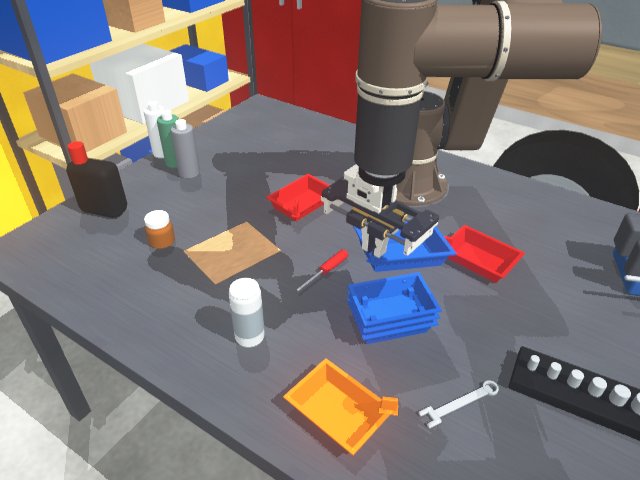

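The three-tray stack is still at scene (395,305), and the freed tray hangs steady at about 6.7°. Carrying it to the mat.

Call:
{"name": "apply_moves", "arguments": {
  "motion": [
    [[0,-0.5,0],0],
    [[0.2,-1.8,0],0],
    [[0.3,-4,0],0],
    [[0.4,-7,0],0],
    [[0.5,-10,0],0],
    [[0.7,-13,0],0],
    [[0.8,-16,0],0],
    [[0.9,-19,0],0],
    [[1,-22,0],0],
    [[1.1,-25,0],0]
  ]
}}

```text
clock: 16.45
tool_pos: [0.6497, -0.0467, 0.2785]
orientation: [-179.9, 0.0, 82.7]
force: [1.1, -0.3, -3.4]
opening: 0.0072
```

Call:
{"name": "apply_moves", "arguments": {
  "motion": [
    [[0.1,-3,0],0],
    [[0.2,-6,0],0],
    [[0.3,-9,0],0],
    [[0.4,-12,0],0],
    [[0.5,-15,0],0],
    [[0.6,-17.5,0],0],
    [[0.7,-19.5,0],0],
    [[0.8,-20.5,0],0],
    [[0.8,-21,0],0],
    [[0.8,-21,0],0]
  ]
}}

```text
clock: 17.45
tool_pos: [0.6582, -0.2546, 0.2788]
orientation: [-180.0, -0.0, 82.7]
force: [0.1, 0.0, -2.7]
opening: 0.0078
```

```bash
python3 t.py t12;  cat > tp.py <<'E'
import sys
from h import *
m=ctrl.camera_model('top'); p,d=ctrl.snapshot('top'); cv2.imwrite(f'pics/{sys.argv[1]}.png',p)
p,d2=ctrl.snapshot('scene'); cv2.imwrite(f'pics/{sys.argv[1]}s.png',p)
E
python3 tp.py c1
```

```text
[ 0.6582 -0.2546  0.2788] [-1.7998e+02 -1.0000e-02  8.2690e+01] F [ 0.08  0.02 -2.72] M [ 0.03 -0.25  0.01] 0.0078 17.45
n 8693 tilt along inward diag deg (neg = tab high) -6.69 side -0.03 floor z at s=.094: 0.2084 floor under far .172 0.1993
```

View pics/c1.png

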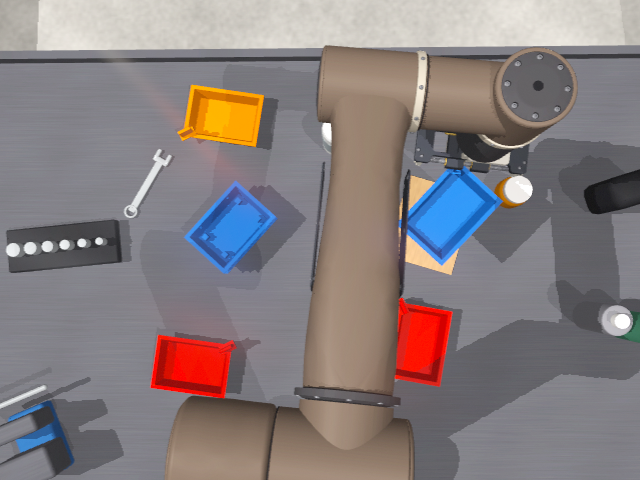

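View pics/c1s.png

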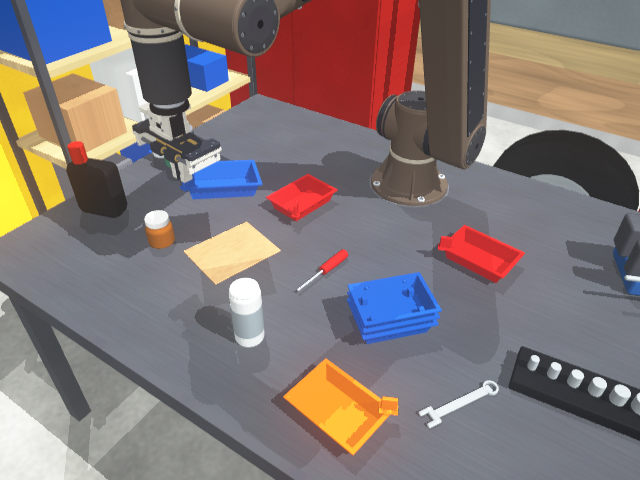

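View pics/t12.png

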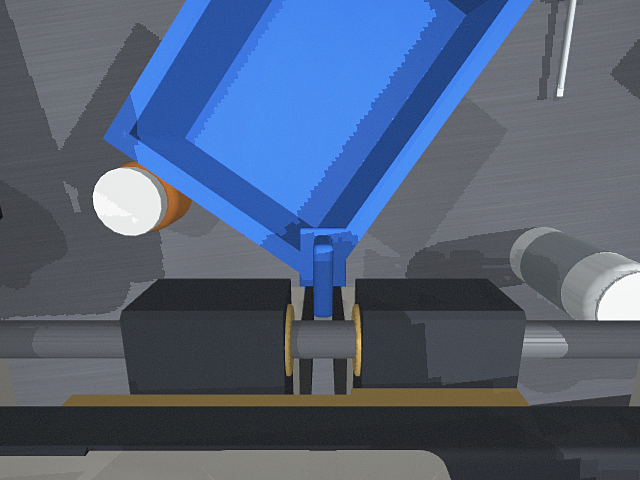

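```bash
python3 - <<'E'
from h import *
m=ctrl.camera_model('top'); a=cv2.imread('pics/top0.png')
print("jar",rays(m,[[517,190]],.08),"spray",rays(m,[[337,129]],.15))
p=cv2.imread('pics/c1.png'); b=blue(p); b[:,:390]=0; b[300:]=0
c=max(cv2.findContours(b,cv2.RETR_EXTERNAL,cv2.CHAIN_APPROX_NONE)[0],key=cv2.contourArea)[:,0]
for k,i in (("L",c[:,0].argmin()),("R",c[:,0].argmax()),("B",c[:,1].argmax())): print(k,c[i],rays(m,[c[i]],.24))
X=rays(m,[c[c[:,0].argmin()],c[c[:,0].argmax()]],.243); print("rim mid",X.mean(0))
E
```

```text
jar [[ 0.62095547 -0.42322652  0.08      ]] spray [[ 0.74310959 -0.02325478  0.15      ]]
L [406 233] [[ 0.5150246 -0.1574398  0.24     ]]
R [502 201] [[ 0.57767119 -0.34510417  0.24      ]]
B [441 264] [[ 0.45430139 -0.22521653  0.24      ]]
rim mid [ 0.54607341 -0.25066801  0.243     ]
```

Call:
{"name": "apply_moves", "arguments": {
  "motion": [
    [[0,0,-1],0],
    [[0,0,-3.5],0],
    [[0,0,-6.5],0],
    [[0,0,-9.5],0],
    [[0,0,-12.5],0],
    [[0,0,-15],0],
    [[0,0,-17],0],
    [[0,0,-18],0],
    [[0,0,-18.2],0]
  ]
}}

```text
clock: 18.5
tool_pos: [0.6576, -0.2538, 0.0954]
orientation: [-179.9, -0.0, 82.7]
force: [-0.7, 0.2, -2.6]
opening: 0.0073
```

```bash
python3 t.py t13
```

```text
[ 0.6576 -0.2538  0.0954] [-1.7986e+02 -1.0000e-02  8.2740e+01] F [-0.66  0.22 -2.62] M [-0.04 -0.17  0.01] 0.0073 18.5
n 8629 tilt along inward diag deg (neg = tab high) -7.15 side -0.09 floor z at s=.094: 0.0242 floor under far .172 0.0145
```

Call:
{"name": "apply_moves", "arguments": {
  "motion": [
    [[0,0,-0.4],0],
    [[0.05,0,-0.7],0],
    [[0.15,-0.02,-1.0],0],
    [[0.25,-0.03,-1.3],0],
    [[0.35,-0.04,-1.6],0],
    [[0.45,-0.06,-1.9],0],
    [[0.5,-0.07,-2.1],0],
    [[0.5,-0.07,-2.1],0]
  ]
}}

```text
clock: 19.35
tool_pos: [0.6634, -0.2552, 0.0758]
orientation: [-180.0, 0.0, 82.7]
force: [0.9, -0.4, -0.0]
opening: 0.0073
```

```bash
python3 t.py t14
```

```text
[ 0.6634 -0.2552  0.0758] [-179.99    0.     82.71] F [ 0.94 -0.35 -0.05] M [-0.03 -0.27 -0.02] 0.0073 19.35
n 9137 tilt along inward diag deg (neg = tab high) -2.85 side 0.02 floor z at s=.094: 0.0118 floor under far .172 0.0079
```

Call:
{"name": "apply_moves", "arguments": {
  "motion": [
    [[0.1,0,-0.3],0],
    [[0.2,-0.02,-0.6],0],
    [[0.28,-0.03,-0.9],0],
    [[0.28,-0.03,-0.9],0]
  ]
}}

```text
clock: 19.8
tool_pos: [0.6665, -0.2555, 0.067]
orientation: [180.0, 0.0, 82.7]
force: [0.5, -0.5, 1.0]
opening: 0.0073
```

```bash
python3 t.py t15
```

```text
[ 0.6665 -0.2555  0.067 ] [1.7998e+02 1.0000e-02 8.2720e+01] F [ 0.48 -0.54  0.98] M [-0.08 -0.41 -0.02] 0.0073 19.8
n 9446 tilt along inward diag deg (neg = tab high) -0.14 side 0.11 floor z at s=.094: 0.0074 floor under far .172 0.0072
```

Call:
{"name": "apply_moves", "arguments": {
  "motion": [
    [[0,0,0.4],0],
    [[0,0,1.2],0],
    [[-0.1,0,2.5],0],
    [[-0.2,0,4.2],0],
    [[-0.3,0,6],0],
    [[-0.5,0,8],0],
    [[-0.6,0,10],0],
    [[-0.7,0,12],0],
    [[-0.8,0,13.5],0],
    [[-0.8,0,14.2],0]
  ]
}}

```text
clock: 20.85
tool_pos: [0.6586, -0.2556, 0.2117]
orientation: [179.8, 0.0, 82.7]
force: [-0.1, 0.2, -1.9]
opening: 0.0075
```

Call:
{"name": "apply_moves", "arguments": {
  "motion": [
    [[0,0,0],0],
    [[0,0,0],0],
    [[0,0,0],0],
    [[0,0,0],0],
    [[0,0,0],0]
  ]
}}

```text
clock: 21.35
tool_pos: [0.6579, -0.2554, 0.2083]
orientation: [-179.9, 0.0, 82.7]
force: [0.1, -0.7, -2.5]
opening: 0.0071
```

```bash
python3 t.py t16; python3 tp.py c2; python3 - <<'E'
from h import *
m=ctrl.camera_model('top')
p=cv2.imread('pics/c2.png'); b=blue(p); b[:,:390]=0; b[300:]=0
c=max(cv2.findContours(b,cv2.RETR_EXTERNAL,cv2.CHAIN_APPROX_NONE)[0],key=cv2.contourArea)[:,0]
for k,i,l in (("R",c[:,0].argmax(),(.0225,-.103)),("B",c[:,1].argmax(),(-.1046,.0128))): print(k,c[i],rays(m,[c[i]],.187)[0][:2]-l)
E
```

```text
[ 0.6579 -0.2554  0.2083] [-179.93    0.     82.71] F [ 0.15 -0.75 -2.47] M [-0.07 -0.2   0.01] 0.0071 21.35
n 8468 tilt along inward diag deg (neg = tab high) -8.43 side 0.12 floor z at s=.094: 0.1348 floor under far .172 0.1233
R [493 204] [ 0.55528286 -0.23858282]
B [435 264] [ 0.5596679  -0.23535094]
```

View pics/c2.png

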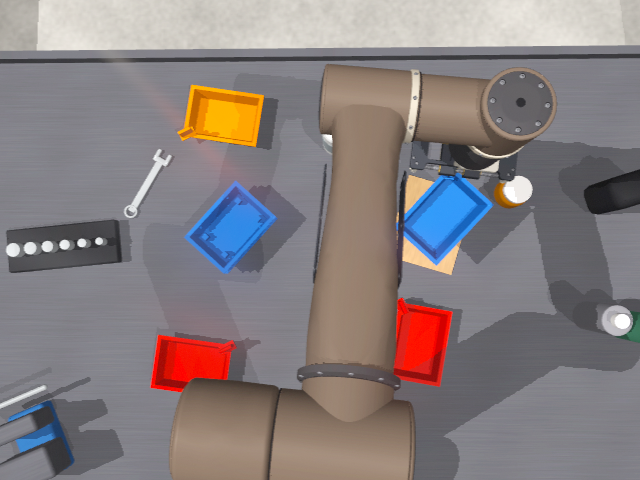

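View pics/c2s.png

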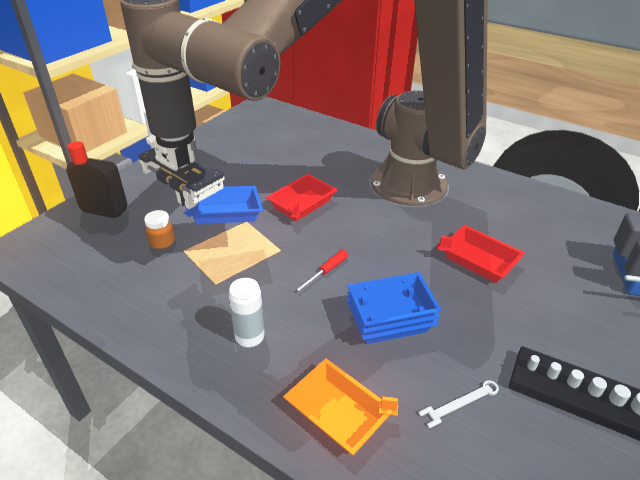

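The edge grip sagged back to 8.4° once it lifted. I'll set the tray level on the mat and re-pinch the tab deeply.

Call:
{"name": "apply_moves", "arguments": {
  "motion": [
    [[0,0,-1],0],
    [[0,0,-3.5],0],
    [[0,0,-6.5],0],
    [[0,0,-9],0],
    [[0,0,-10.7],0],
    [[0.1,0,-11.5],0],
    [[0.3,-0.03,-12.2],0],
    [[0.5,-0.06,-12.8],0],
    [[0.7,-0.08,-13.4],0],
    [[0.85,-0.1,-13.9],0]
  ]
}}

```text
clock: 22.5
tool_pos: [0.6679, -0.2567, 0.0707]
orientation: [179.9, 0.0, 82.7]
force: [1.5, 0.1, 0.0]
opening: 0.0073
```

```bash
python3 t.py t17
```

```text
[ 0.6679 -0.2567  0.0707] [1.7986e+02 2.0000e-02 8.2730e+01] F [1.46 0.12 0.03] M [-0.1  -0.4  -0.01] 0.0073 22.5
n 9349 tilt along inward diag deg (neg = tab high) -1.28 side 0.22 floor z at s=.094: 0.0092 floor under far .172 0.0075
```

Call:
{"name": "apply_moves", "arguments": {
  "motion": [
    [[0,0,-0.2],0],
    [[0,0,-0.35],0],
    [[0,0,-0.35],0],
    [[0,0,-0.35],0],
    [[0,0,-0.35],0]
  ],
  "hand": 3
}}

```text
clock: 23.05
tool_pos: [0.6666, -0.2565, 0.0668]
orientation: [180.0, 0.0, 82.7]
force: [0.3, 0.3, -0.0]
opening: 0.0297
```

```bash
sed -i 's/>.125)&(q\[:,2\]<.15)/>.062)\&(q[:,2]<.085)/' w.py; python3 w.py w7 | head -2; python3 t.py t18
```

```text
[ 0.6666 -0.2565  0.0668] [179.98   0.    82.71] [ 0.29  0.3  -0.02] 0.029703188577293656 23.05
1525 [ 0.65170773 -0.25381386  0.07613918] ((654.0691528320312, -254.02439880371094), (7.991240501403809, 28.990930557250977), 82.5324478149414)
[ 0.6667 -0.2565  0.0668] [179.98   0.    82.71] F [-0.1   0.01 -0.36] M [-0.01 -0.01  0.04] 0.03 23.1
n 9486 tilt along inward diag deg (neg = tab high) -0.11 side 0.1 floor z at s=.094: 0.0074 floor under far .172 0.0073
```

View pics/w7.png

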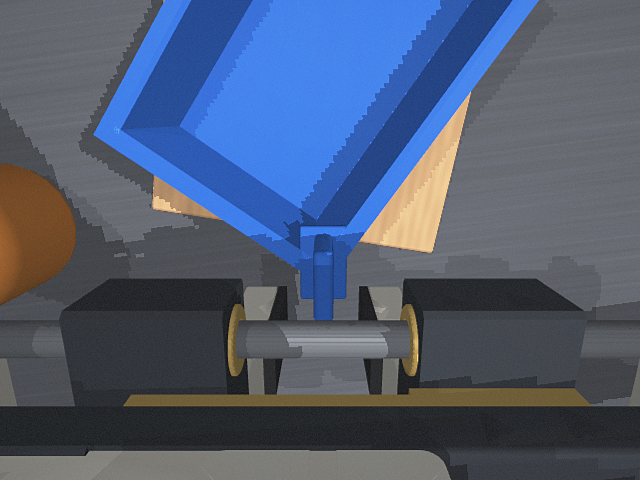

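Call:
{"name": "apply_moves", "arguments": {
  "motion": [
    [[-0.8,0.12,-0.4],0],
    [[-1.5,0.25,-1.0],0],
    [[-1.5,0.25,-1.8],0],
    [[-1.5,0.25,-1.8],0]
  ]
}}

```text
clock: 23.55
tool_pos: [0.6504, -0.2537, 0.047]
orientation: [-179.9, -0.0, 82.7]
force: [0.6, -0.3, -0.3]
opening: 0.0298
```

Call:
{"name": "apply_moves", "arguments": {
  "motion": [
    [[0,0,0],0],
    [[0,0,0],0],
    [[0,0,0],0],
    [[0,0,0],0],
    [[0,0,0],0],
    [[0,0,0],0],
    [[0,0,0],0]
  ],
  "hand": 0
}}

```text
clock: 24.25
tool_pos: [0.6519, -0.254, 0.0488]
orientation: [180.0, 0.0, 82.7]
force: [0.7, -0.8, 0.2]
opening: 0.008
```

Call:
{"name": "apply_moves", "arguments": {
  "motion": [
    [[0,0,0.2],0],
    [[0,0,0.6],0],
    [[0,0,1.2],0],
    [[0,0,2],0],
    [[0,0,3],0]
  ]
}}

```text
clock: 24.75
tool_pos: [0.6515, -0.2539, 0.0792]
orientation: [-180.0, -0.0, 82.7]
force: [-0.5, 0.3, -1.7]
opening: 0.0075
```

```bash
python3 t.py t19
```

```text
[ 0.6515 -0.2539  0.0792] [-179.98   -0.     82.71] F [-0.49  0.29 -1.68] M [ 0.03 -0.18 -0.  ] 0.0075 24.75
n 11362 tilt along inward diag deg (neg = tab high) -0.14 side 0.06 floor z at s=.094: 0.0377 floor under far .172 0.0375
```

Call:
{"name": "apply_moves", "arguments": {
  "motion": [
    [[0,0,1],0],
    [[-0.1,0,2.5],0],
    [[-0.2,0,4],0],
    [[-0.4,0,5.5],0],
    [[-0.6,0,7],0],
    [[-0.7,0,8.5],0],
    [[-0.8,0,10],0],
    [[-0.9,0,11],0],
    [[-1,0,11.5],0],
    [[-1,0,11.5],0]
  ]
}}

```text
clock: 25.8
tool_pos: [0.6418, -0.254, 0.1943]
orientation: [179.9, -0.0, 82.7]
force: [-0.2, 0.1, -2.6]
opening: 0.0076
```

Call:
{"name": "apply_moves", "arguments": {
  "motion": [
    [[0,0,0],0],
    [[0,0,0],0],
    [[0,0,0],0],
    [[0,0,0],0],
    [[0,0,0],0],
    [[0,0,0],0],
    [[0,0,0],0]
  ]
}}

```text
clock: 26.5
tool_pos: [0.6416, -0.254, 0.1935]
orientation: [-180.0, 0.0, 82.7]
force: [-0.5, -0.9, -2.0]
opening: 0.0076
```

```bash
python3 t.py t20; python3 tp.py c3; python3 - <<'E'
from h import *
m=ctrl.camera_model('top')
p=cv2.imread('pics/c3.png'); B=blue(p)
b=B.copy(); b[:,:390]=0; b[300:]=0
c=max(cv2.findContours(b,cv2.RETR_EXTERNAL,cv2.CHAIN_APPROX_NONE)[0],key=cv2.contourArea)[:,0]
for k,i,l in (("R",c[:,0].argmax(),(.0225,-.103)),("B",c[:,1].argmax(),(-.1046,.0128))): print(k,c[i],rays(m,[c[i]],.188)[0][:2]-l)
b=B.copy(); b[:,:150]=0;b[:,300:]=0;b[300:]=0
c=max(cv2.findContours(b,cv2.RETR_EXTERNAL,cv2.CHAIN_APPROX_NONE)[0],key=cv2.contourArea)
X=rays(m,c[:,0],.084)[:,:2]*1000
print("stack outline",cv2.minAreaRect(X.astype(np.float32)))
a=cv2.imread('pics/top0.png')
for n,(x0,y0,x1,y1) in dict(driver=(310,200,345,295),wrench=(115,145,180,225),orange=(170,80,270,150),red1=(145,330,240,400),jar=(490,170,540,215)).items():
    print(n,np.abs(a[y0:y1,x0:x1].astype(int)-p[y0:y1,x0:x1]).mean().round(1))
E
```

```text
[ 0.6416 -0.254   0.1935] [-179.99    0.     82.71] F [-0.49 -0.9  -1.96] M [-0.02 -0.17  0.01] 0.0076 26.5
n 11371 tilt along inward diag deg (neg = tab high) -0.12 side 0.03 floor z at s=.094: 0.152 floor under far .172 0.1518
R [495 206] [ 0.55105998 -0.24232294]
B [438 267] [ 0.55354515 -0.24121747]
stack outline ((538.049072265625, 214.5426788330078), (128.32215881347656, 172.294921875), 47.98513412475586)
driver 29.2
wrench 0.9
orange 3.1
red1 9.8
jar 31.7
```

View pics/c3s.png

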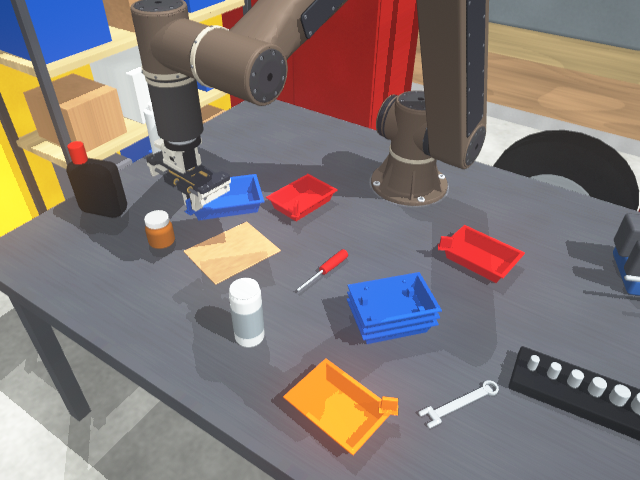

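View pics/c3.png

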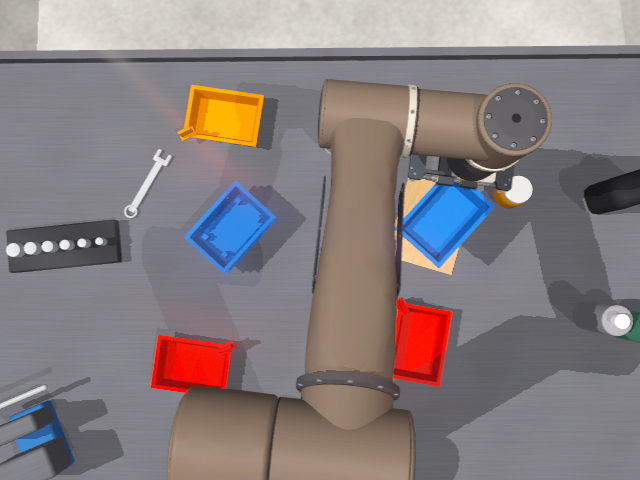

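The tray is level (0.1°), centred at (0.552, -0.242) against the mat's (0.551, -0.2415), and its underside is about 0.148 m up. It's still, so I'm handing in.

```bash
python3 -c "
from plant import ctrl
print(ctrl.close_job(), ctrl.get_obs()['clock'])"
```

```text
the job is handed in; nothing more can be done
the job is handed in; nothing more can be done
```

I peeled the top blue tray off by its tab and handed the job in at about 26.6 s. The arm is still holding the tray level and open side up over the mat. The first lift went wrong and had to be redone.

**Peel:** On the first lift my deep pinch was too stiff to swivel. The far corner rose about 5 mm while the tray tilted only 1.7°. I lowered the tray and pressed the far corner back down with about 8 N. Then I re-pinched only the outer part of the tab. This time the tab corner rose about 22 mm (6.9°) while the far corner stayed at its seated height, and then the tray came free.

**Levelling:** The light pinch let the tray sag to about 8° over the mat. I set it down flat on the mat, re-pinched the tab deeply and lifted again.

**Last checks:**

| Check | Result |
|---|---|
| Tray tilt | about 0.1° |
| Tray centre | about (0.552, -0.242) m; mat centre (0.551, -0.2415) m |
| Height of underside above mat | about 14 cm |
| Stack | looks unmoved in both fixed views to within a few mm; outline angle 48.0° against 47.6° for the top tray's rim before, and the fits are not exact enough to compare closer |
| Other objects | driver, wrench, jar and spray look unmoved in the scene view |

A top-view pixel comparison was clean only for the wrench and the orange tray. The higher driver and jar differences most likely come from the arm and its shadow over them, so I relied on the scene view there. The spray was mostly hidden by the arm from above.

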